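Put the press dollies back on their board in order of height

TASK

Put the four aluminium press dollies away on the tool board in order of height: one upright in the middle of each black rubber seat, the shortest next to the steel pin at the end of the board and the tallest at the other end. Set them down gently without dropping them, and leave the wax tub where it stands.

Things in the scene. Friction and masses are not known exactly. Their poses are not given: they have to be found in the camera images.
- dolly_1_mid (a point): the shortest and thinnest of the four upright bare-aluminium press dollies: a plain cylinder 24 mm in diameter and 46 mm tall in all, standing on its flat foot on the table; the top 10 mm is a thinner nose 13 mm in diameter, below it the full diameter can be gripped. The point is on its axis, half-way up (23 mm above its foot); its z axis points up along the dolly. The dollies start in any order among the places left of the board.
- dolly_2_mid (a point): the second shortest of the four upright bare-aluminium press dollies: a plain cylinder 30 mm in diameter and 60 mm tall in all, standing on its flat foot on the table; the top 10 mm is a thinner nose 16 mm in diameter, below it the full diameter can be gripped. The point is on its axis, half-way up (30 mm above its foot); its z axis points up along the dolly. The dollies start in any order among the places left of the board.
- dolly_3_mid (a point): the second tallest of the four upright bare-aluminium press dollies: a plain cylinder 36 mm in diameter and 74 mm tall in all, standing on its flat foot on the table; the top 10 mm is a thinner nose 20 mm in diameter, below it the full diameter can be gripped. The point is on its axis, half-way up (37 mm above its foot); its z axis points up along the dolly. The dollies start in any order among the places left of the board.
- dolly_4_mid (a point): the tallest and thickest of the four upright bare-aluminium press dollies: a plain cylinder 42 mm in diameter and 88 mm tall in all, standing on its flat foot on the table; the top 10 mm is a thinner nose 23 mm in diameter, below it the full diameter can be gripped. The point is on its axis, half-way up (44 mm above its foot); its z axis points up along the dolly. The dollies start in any order among the places left of the board.
- seat_1: one of four identical fixed round black rubber seats, 54 mm in diameter and 3 mm thick, in a straight row 75 mm apart on a fixed light wooden board (80 x 370 x 8 mm). Origin at the centre of its underside, which is 8 mm above the table, so its top is 3 mm above the origin, 11 mm above the table. It is number 1 of the row, counted along the board from its +y end; its y axis runs along the row, its x axis across the board.
- seat_2: one of four identical fixed round black rubber seats, 54 mm in diameter and 3 mm thick, in a straight row 75 mm apart on a fixed light wooden board (80 x 370 x 8 mm). Origin at the centre of its underside, which is 8 mm above the table, so its top is 3 mm above the origin, 11 mm above the table. It is number 2 of the row, counted along the board from its +y end; its y axis runs along the row, its x axis across the board.
- seat_3: one of four identical fixed round black rubber seats, 54 mm in diameter and 3 mm thick, in a straight row 75 mm apart on a fixed light wooden board (80 x 370 x 8 mm). Origin at the centre of its underside, which is 8 mm above the table, so its top is 3 mm above the origin, 11 mm above the table. It is number 3 of the row, counted along the board from its +y end; its y axis runs along the row, its x axis across the board.
- seat_4: one of four identical fixed round black rubber seats, 54 mm in diameter and 3 mm thick, in a straight row 75 mm apart on a fixed light wooden board (80 x 370 x 8 mm). Origin at the centre of its underside, which is 8 mm above the table, so its top is 3 mm above the origin, 11 mm above the table. It is number 4 of the row, counted along the board from its +y end; its y axis runs along the row, its x axis across the board.
- end_pin: steel pin, 10 mm in diameter and 40 mm tall, on a small aluminium block (26 x 22 x 6 mm), fixed on the board at one end of the row, 50 mm beyond the centre of the end seat; it is next to either seat 1 or seat 4. (At the other end is the same small block without a pin.) Origin at the centre of its underside, 8 mm above the table; z up.
- wax_tub_mid (a point): white plastic tub with a blue lid, 66 mm in diameter and 62 mm tall, loose, standing among the dollies and not part of the job; the point is at its centre, 31 mm above the table. (Left of the work, at y above 0.30 and x 0.43 to 0.65, stands a fixed red tool box with its lid open, up to about 0.25 m high: go round it.)

How it is judged (in metres and radians):
At the end, for the whole second after the job is handed in: Each dolly stands upright (within 0.12 rad), at rest, on the black rubber seat of its rank counted from the pin (shortest beside the pin, tallest farthest from it), its axis within 12 mm of the seat's centre (((horizontal distance between end_pin and seat_1 below 0.1 m and horizontal distance between dolly_1_mid and seat_1 below 0.012 m and horizontal distance between dolly_2_mid and seat_2 below 0.012 m and horizontal distance between dolly_3_mid and seat_3 below 0.012 m and horizontal distance between dolly_4_mid and seat_4 below 0.012 m) or (horizontal distance between end_pin and seat_4 below 0.1 m and horizontal distance between dolly_1_mid and seat_4 below 0.012 m and horizontal distance between dolly_2_mid and seat_3 below 0.012 m and horizontal distance between dolly_3_mid and seat_2 below 0.012 m and horizontal distance between dolly_4_mid and seat_1 below 0.012 m)) and angle between each of dolly_1_mid, dolly_2_mid, dolly_3_mid, dolly_4_mid's own z axis and vertical below 0.12 rad and height (world z) of dolly_1_mid between 0.03 and 0.038 m and linear speed of each of dolly_1, dolly_2, dolly_3, dolly_4 below 0.02 m/s and height (world z) of dolly_2_mid between 0.037 and 0.045 m and height (world z) of dolly_3_mid between 0.044 and 0.052 m and height (world z) of dolly_4_mid between 0.051 and 0.059 m); the robot touches nothing.
It fails at once if a dolly is dropped (falls free faster than 0.7 m/s, about 25 mm) ((linear speed of dolly_1 above 0.7 m/s and contact force between the fingers and dolly_1 below 0.05 N) or (linear speed of dolly_2 above 0.7 m/s and contact force between the fingers and dolly_2 below 0.05 N) or (linear speed of dolly_3 above 0.7 m/s and contact force between the fingers and dolly_3 below 0.05 N) or (linear speed of dolly_4 above 0.7 m/s and contact force between the fingers and dolly_4 below 0.05 N)).
It fails at once if the wax tub is moved by more than 20 mm (distance of wax_tub_mid from where it was at the start of the episode above 0.02 m).
It also fails if it takes over 112 s, if anything falls off the work surface, if the arm or the gripper's body presses on something with over 40 N, if the wrist force passes 120 N, or if a joint passes its speed limit or range.

ROBOT

A 7-joint arm with a two-finger parallel gripper is mounted at the origin on the work surface; the furniture and walls round the work are solid. World frame = base frame: x ahead of the robot, y to its left, z up, the work surface at z = 0. Lengths are in mm, angles in rad, forces in N, time in s.
With the tool pointing down it reaches from about 425 to 825 mm from the base axis. Payload 3.6 kg.
Tool frame: the origin (TCP) lies between the finger pads; the fingertips stand 19 mm ahead of it and the grasp point (between the pads) is the TCP (manip.tcp_to_tips is the distance from the TCP to the fingertips, in mm); z points along the fingers, y is the line along which they close (so a half turn about z gives the same grasp; the last joint's range is limited). The gripper opens to 93 mm and grips with 3 to 60 N. Pads are 15 mm wide; open, the fingers measure 128 mm over their backs; the gripper's body (75 mm by 188 mm) begins 65 mm behind the grasp point.
Start: joints at [1.101, 0.615, -0.013, 1.423, 0.008, 1.103, -0.04], TCP at [279.1, -586.998, 237.64] pointing down, gripper open.
Joint ranges: [-3.12, 3.12], [-0.3, 2.06], [-1.34, 1.32], [0.26, 2.42], [-1.36, 4.5], [0.01, 1.98], [-2.84, 2.84]. Speed limits (rad/s): [2.79, 2.79, 3.14, 3.14, 3.14, 3.14, 3.14].

INTERFACE

Orientations are given as a unit quaternion [w, x, y, z].
In Python, from plant import monitor, snapshot, finish_job, manip gives the robot as it stands.
- The arm moves only by the tool arm_command, never from a script. Its argument "motion" is a list of rows, each a list of 6 numbers: the shift along the world's x, y, z in units of 0.5 m (1.0 is 0.5 m), then the turn, a rotation vector about the world's x, y, z in units of 360 degrees (1.0 is 360 degrees). In form: [[tx, ty, tz, rx, ry, rz], ...]. A call has 1 to 8 rows; each row is the pose to reach, as a shift and turn from the pose commanded when the call began, turning the shorter way round; what a row does not reach only later rows make up. A row lasts 1/10 s, in which the tool goes at most 50 mm and 8.59 degrees, less where a joint would pass 70% of its speed; a pose out of reach is approached as far as the arm can. A call with a number of a shift or a turn outside -1 to 1 is refused whole. A call with a gripper value outside its range is refused whole. "grip" is the opening in per cent of the stroke, from 0 (shut) to 100 (fully open), set as the call begins (left out, the last holds). The fingers move at their own pace and stop on an object; "newtons" is the grip in N (left out, the last holds). Time passes only in rows, so rows that repeat a pose let the fingers close. It gives the time, the measured TCP pose, the force, the opening and the grip force at its end, in the units of the state.
- monitor.get_state(): the state, without advancing time (a new reading comes with each control period).
- snapshot(name): name is "scene" or "top" or "wrist"; returns a dict with "frame" (420x560x3 uint8, blue, green, red), "depth" (420x560 float32, mm along the optical axis (not along the pixel's ray), 0 where there is no reading), "K" (3x3 intrinsics, pixels), "distortion" ([k1, k2, p1, p2, k3] as OpenCV has them; the pictures are not rectified), "pose" (4x4, takes a point from camera to world coordinates). Camera axes: x right, y down, z forward; pixel columns grow to the right and rows downward; lengths in mm; the calibration is good to about 2 mm. A picture is of the moment at which its call begins.
- finish_job(): hands the job in; it is judged then, once.
The state is a dict: "time_s": time; "joint_pos": joint angles; "joint_velocities": joint speeds; "tau": joint torques, N m; "ee_pos": TCP position; "tcp_rot": TCP orientation; "contact_force": force on the tool from outside, world axes, zero at the start; "ft_torque": the same for the moment, N m; "finger_gap": finger opening in mm; "grasp_force": force on a finger pad.
Only numpy, scipy, OpenCV 4.12 (cv2) and the standard library are available. Lean on these libraries where they do the work, as an engineer would, in place of code of your own. Each camera call takes 0.05 s, during which the arm holds its last target. There are 200 camera calls.

## Working session

There is one attempt and no reset: what is moved stays moved. The work goes in short steps, Python scripts to look and compute and a tool call to move; the robot and the scene stay as the last step left them, time stands still between calls to the robot, and variables do not carry over. Pictures are saved under pics/ and viewed, at most 14 in all, crops included, and the job is handed in when it is done.

Besides the shell and the picture viewer there is one more tool, called as name(argument=value, ...) on one line, values as JSON. arm_command: Moves the arm, as the interface text tells. Shifts and turns lie within -1 to 1; 1 stands for 0.5 m of shift or 360 degrees of turn. Its arguments: {"type":"object","properties":{"motion":{"type":"array","items":{"type":"array","items":{"type":"number","minimum":-1,"maximum":1}}},"grip":{"type":"number"},"newtons":{"type":"number"}},"required":["motion"]}

```bash
mkdir -p pics; ls; cat > h.py <<'E'
import numpy as np, cv2, json
from plant import monitor, snapshot, finish_job, manip
def pts(s, uv=None):
    K=np.array(s["K"]);D=np.array(s["distortion"]);P=np.array(s["pose"])
    h,w=s["depth"].shape
    g=np.stack(np.meshgrid(np.arange(w),np.arange(h)),-1).reshape(-1,1,2).astype(float)
    n=cv2.undistortPoints(g,K,D).reshape(h,w,2)
    d=s["depth"][...,None]
    c=np.concatenate([n*d,d],-1)
    return c@P[:3,:3].T+P[:3,3]
E
python3 - <<'E'
from h import *
print({k:v for k,v in monitor.get_state().items()})
for n in("top","scene"):
    s=snapshot(n);cv2.imwrite(f"pics/{n}0.png",s["frame"]);np.savez(f"{n}0.npz",p=pts(s),d=s["depth"],f=s["frame"])
    print(n,np.round(s["pose"],3).tolist(),s["K"])
E
```

```text
pics
{'time_s': 0.0, 'joint_pos': array([ 1.10051877,  0.61588945, -0.0126396 ,  1.42488762,  0.00807108,
        1.10339549, -0.04040172]), 'joint_velocities': array([ 0.0006542 , -0.00119719, -0.00254529,  0.00027827,  0.00106787,
       -0.00073678, -0.00021669]), 'tau': array([ 3.03003719e-05, -4.58932328e+01,  2.09132633e-01, -1.65744263e+01,
       -6.10693032e-02,  2.05260847e-02,  2.32871098e-04]), 'ee_pos': array([ 278.78895018, -586.35607119,  236.50409799]), 'tcp_rot': array([-1.23476627e-03,  9.75474966e-01,  2.20106766e-01, -2.76976299e-04]), 'contact_force': array([-0.02944575, -0.05341975, -1.28037347]), 'ft_torque': array([0.04347194, 0.00588379, 0.00576746]), 'grasp_force': 0.0, 'finger_gap': 92.85218501626609}
top [[0.013, -0.989, 0.146, 396.006], [-1.0, -0.011, 0.016, -73.635], [-0.014, -0.146, -0.989, 891.047], [0.0, 0.0, 0.0, 1.0]] [[379.22069288   0.         281.71001991]
 [  0.         379.22069288 209.72661193]
 [  0.           0.           1.        ]]
scene [[-0.84, -0.335, 0.428, 153.568], [-0.543, 0.5, -0.675, 538.976], [0.012, -0.799, -0.602, 585.136], [0.0, 0.0, 0.0, 1.0]] [[415.13290863   0.         273.62832094]
 [  0.         415.13290863 206.65244025]
 [  0.           0.           1.        ]]
```

View pics/top0.png

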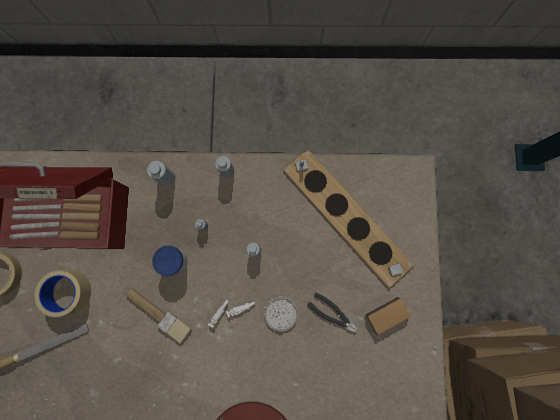

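View pics/scene0.png

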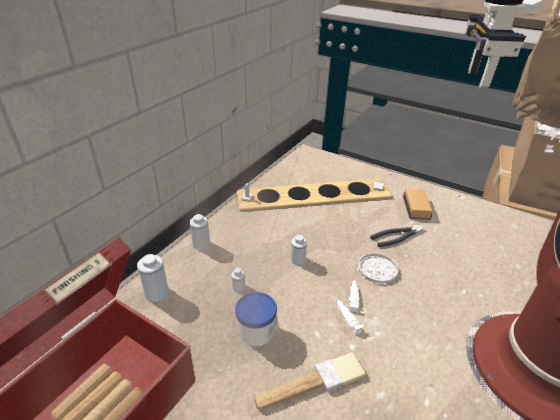

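The top view shows four dollies: tallest at (157,171), second tallest (223,163), shortest (200,225), second shortest (253,249). The tub is at (168,261), the seats at (315,181), (337,205), (358,228) and (381,253), and the pin at (301,163), which is the +y end, next to seat 1.

```bash
cat > m.py <<'E'
from h import *
from scipy.optimize import least_squares
a=np.load("top0.npz");P=a["p"];f=a["f"];b=np.load("scene0.npz");Q=b["p"]
t=P[330:400,60:200].reshape(-1,3);print("table z",np.median(t[:,2]))
ALL=np.concatenate([P.reshape(-1,3),Q.reshape(-1,3)])
H=[0,46,60,74,88];R=[0,12,15,18,21]
for k,(u,v) in {4:(157,171),3:(223,163),1:(200,225),2:(253,249)}.items():
    n=P[v-9:v+10,u-9:u+10].reshape(-1,3);top=n[n[:,2]>H[k]-5]
    c0=np.median(top[:,:2],0)
    for nm,S in(("top",P.reshape(-1,3)),("scene",Q.reshape(-1,3))):
        m=(np.linalg.norm(S[:,:2]-c0,axis=1)<R[k]+14)
        z=S[m&(S[:,2]>H[k]-5)]
        side=S[m&(S[:,2]>10)&(S[:,2]<H[k]-14)]
        r=least_squares(lambda c:np.linalg.norm(side[:,:2]-c,axis=1)-R[k],c0,loss="soft_l1").x if len(side)>5 else None
        print(k,nm,"nose",len(z),np.round(z.mean(0),1),"maxz",np.round(S[m][:,2].max(),1),"side fit",len(side),r)
for u,v in((315,181),(337,205),(358,228),(381,253)):
    w=f[v-14:v+15,u-14:u+15].max(2)<45
    n,l,s,c=cv2.connectedComponentsWithStats(w.astype(np.uint8));i=1+np.argmax(s[1:,4])
    pp=P[v-14:v+15,u-14:u+15][l==i];print("seat",c[i]+[u-14,v-14],s[i,4],np.round(pp.mean(0),1),np.round((pp.max(0)+pp.min(0))/2,1))
for n,(u,v) in {"pin":(301,163),"tub":(168,261)}.items():
    q=P[v-5:v+6,u-5:u+6].reshape(-1,3);print(n,np.round(np.median(q,0),1),q[:,2].max())
E
python3 m.py
```

```text
table z -0.16056423591442126
4 top nose 88 [602.5 219.4  87.3] maxz 90.5 side fit 191 [603.36356312 220.2394747 ]
4 scene nose 130 [601.5 222.3  88.1] maxz 91.9 side fit 679 [603.87042027 221.75098377]
3 top nose 65 [621.9  74.4  73.4] maxz 78.7 side fit 95 [622.64243147  75.32699338]
3 scene nose 67 [622.   78.7  73.8] maxz 76.5 side fit 337 [623.99715393  76.21624622]
1 top nose 29 [487.6 126.4  45.3] maxz 48.1 side fit 23 [488.00391951 127.08263597]
1 scene nose 45 [487.9 129.5  45.5] maxz 48.3 side fit 107 [489.17835002 127.9699734 ]
2 top nose 47 [432.    3.   59.7] maxz 62.7 side fit 17 [432.45025473   3.35109243]
2 scene nose 53 [433.    6.2  59.4] maxz 61.3 side fit 211 [434.01242383   4.0839082 ]
seat [315.2022792  180.97150997] 351 [ 593.7 -137.5   18.3] [ 507.9 -118.6  448.5]
seat [336.30362117 204.32869081] 359 [ 539.4 -187.2   13.2] [ 480.3 -143.3  448.5]
seat [358.14893617 228.30053191] 376 [ 483.3 -236.4   17.6] [ 452.2 -168.4  448.5]
seat [380.28461538 252.73589744] 390 [ 428.1 -286.5   15.1] [ 424.5 -193.2  448.7]
pin [ 634.6 -103.    13.3] 891.0470795245792
tub [402.6 186.3  59.6] 62.86679825227861
```

```bash
cat > seats.py <<'E'
from h import *
def ray(s,uv,z):
    P=np.array(s["pose"]);n=cv2.undistortPoints(np.array(uv,float).reshape(-1,1,2),np.array(s["K"]),np.array(s["distortion"])).reshape(-1,2)
    d=np.c_[n,np.ones(len(n))]@P[:3,:3].T;return P[:3,3]+d*((z-P[2,3])/d[:,2])[:,None]
def seats(s,seeds,z=11,w=16,th=45):
    o=[]
    for u,v in seeds:
        g=(s["frame"][v-w:v+w+1,u-w:u+w+1].max(2)<th).astype(np.uint8)
        n,l,st,c=cv2.connectedComponentsWithStats(g);i=l[w,w]
        cs=cv2.findContours((l==i).astype(np.uint8),0,1)[0];e=cv2.fitEllipse(max(cs,key=len))
        o.append(np.r_[e[0]]+[u-w,v-w]);print(np.round(e[1],1),end=" ")
    print();return ray(s,o,z)
if __name__=="__main__":
    for n,sd in(("top",((315,181),(337,205),(358,228),(381,253))),("scene",((269,196),(299,193),(329,191),(359,188)))):
        s=snapshot(n);r=seats(s,sd,w=16);print(n,np.round(r,1).tolist(),np.linalg.norm(np.diff(r,axis=0),axis=1))
E
python3 seats.py
```

```text
[20.1 20.6] [20.2 21. ] [20.8 21.2] [20.9 21.9] 
top [[595.3, -138.0, 11.0], [539.7, -187.5, 11.0], [483.9, -237.7, 11.0], [428.1, -287.4, 11.0]] [74.49282881 75.00515796 74.73346937]
[37.9 37.9] [37.9 37.9] [37.9 37.9] [37.9 37.9] 
scene [[593.5, -133.8, 11.0], [540.4, -184.4, 11.0], [484.2, -232.3, 11.0], [428.9, -284.8, 11.0]] [73.32819    73.83158007 76.26034067]
```

arm_command(motion=[[0.65, 1.0, 0, 0, 0, 0.18], [0.65, 1.0, 0, 0, 0, 0.18], [0.65, 1.0, 0, 0, 0, 0.18], [0.65, 1.0, 0, 0, 0, 0.18], [0.65, 1.0, 0, 0, 0, 0.18], [0.65, 1.0, 0, 0, 0, 0.18], [0.65, 1.0, 0, 0, 0, 0.18], [0.65, 1.0, 0, 0, 0, 0.18]], grip=100, newtons=25)

```text
time_s: 1.0
ee_pos: [497.7, -250.1, 237.7]
tcp_rot: [0.0, 0.704, 0.71, -0.0]
contact_force: [0.2, 0.3, 0.4]
finger_gap: 93.2
grasp_force: 0.0
```

arm_command(motion=[[0.213, 0.943, -0.08, 0, 0, 0], [0.213, 0.943, -0.08, 0, 0, 0], [0.213, 0.943, -0.08, 0, 0, 0], [0.213, 0.943, -0.08, 0, 0, 0], [0.213, 0.943, -0.08, 0, 0, 0], [0.213, 0.943, -0.08, 0, 0, 0], [0.213, 0.943, -0.08, 0, 0, 0], [0.213, 0.943, -0.08, 0, 0, 0]])

```text
time_s: 1.8
ee_pos: [585.1, 138.9, 204.4]
tcp_rot: [0.0, 0.706, 0.708, -0.0]
contact_force: [0.8, 0.0, 0.7]
finger_gap: 93.0
grasp_force: 0.0
```

arm_command(motion=[[0, 0, 0, 0, 0, 0], [0, 0, 0, 0, 0, 0]])

```text
time_s: 2.0
ee_pos: [584.4, 138.8, 204.1]
tcp_rot: [-0.0, 0.704, 0.71, -0.0]
contact_force: [0.2, -0.3, -0.5]
finger_gap: 93.0
grasp_force: 0.0
```

```bash
python3 - <<'E'
from h import *
s=snapshot("wrist");cv2.imwrite("pics/w1.png",s["frame"]);print(monitor.get_state()["ee_pos"]);P=pts(s)
m=(P[...,2]>20)&(P[...,2]<70)&(np.linalg.norm(P[...,:2]-[604,221.5],axis=-1)<40)
print(m.sum());q=P[m];print(q.min(0),q.max(0))
m=(P[...,2]>84)&(P[...,2]<92)&(np.linalg.norm(P[...,:2]-[604,221.5],axis=-1)<40);print(m.sum(),P[m].mean(0))
E
```

```text
[584.76493444 136.42275786 204.21092241]
1
[587.81148906 206.49593768  40.61266241] [587.81148906 206.49593768  40.61266241]
909 [603.58796275 220.34215502  87.36867255]
```

View pics/w1.png

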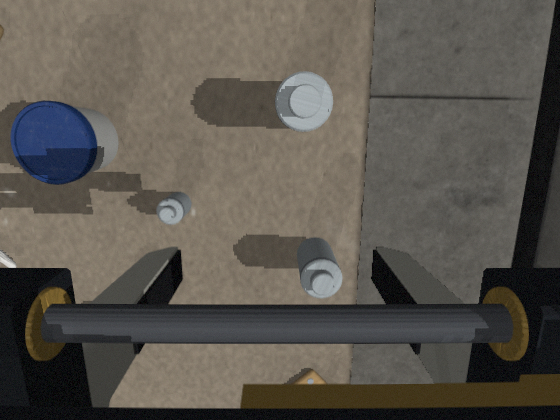

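The wrist view shows D4 at (305,100), its nose measured at (603.6, 220.3), which agrees with the top view.

arm_command(motion=[[0.038, 0.164, 0, 0, 0, 0], [0.038, 0.164, 0, 0, 0, 0], [0.038, 0.164, -0.1, 0, 0, 0], [0.038, 0.164, -0.18, 0, 0, 0], [0.038, 0.164, -0.24, 0, 0, 0], [0.038, 0.164, -0.28, 0, 0, 0], [0.038, 0.164, -0.308, 0, 0, 0], [0.038, 0.164, -0.308, 0, 0, 0]])

```text
time_s: 2.85
ee_pos: [603.3, 216.4, 48.9]
tcp_rot: [-0.0, 0.707, 0.708, -0.002]
contact_force: [-0.0, 0.1, -0.2]
finger_gap: 92.8
grasp_force: 0.0
```

arm_command(motion=[[0, 0, 0, 0, 0, 0], [0, 0, 0, 0, 0, 0], [0, 0, 0, 0, 0, 0], [0, 0, 0, 0, 0, 0], [0, 0, 0, 0, 0, 0]], grip=0, newtons=30)

```text
time_s: 3.35
ee_pos: [604.2, 219.4, 51.2]
tcp_rot: [0.0, 0.706, 0.709, 0.0]
contact_force: [-0.8, 1.0, 0.5]
finger_gap: 57.6
grasp_force: 0.0
```

arm_command(motion=[[0, 0, 0, 0, 0, 0], [0, 0, 0, 0, 0, 0], [0, 0, 0, 0, 0, 0], [0, 0, 0, 0, 0, 0], [0, 0, 0, 0, 0, 0]])

```text
time_s: 3.85
ee_pos: [603.7, 219.2, 50.7]
tcp_rot: [-0.0, 0.706, 0.709, -0.0]
contact_force: [-1.1, 0.9, 0.4]
finger_gap: 42.0
grasp_force: 30.0
```

arm_command(motion=[[0, 0, 0.03, 0, 0, 0], [0, 0, 0.1, 0, 0, 0], [0, 0, 0.17, 0, 0, 0], [0, 0, 0.23, 0, 0, 0], [-0.03, -0.08, 0.23, 0, 0, -0.02], [-0.06, -0.17, 0.23, 0, 0, -0.04], [-0.09, -0.26, 0.23, 0, 0, -0.06], [-0.12, -0.35, 0.23, 0, 0, -0.08]])

```text
time_s: 4.65
ee_pos: [542.9, 42.4, 166.1]
tcp_rot: [0.0, 0.861, 0.509, -0.0]
contact_force: [0.9, -0.9, -3.8]
finger_gap: 41.4
grasp_force: 30.0
```

arm_command(motion=[[-0.231, -0.662, 0, 0, 0, -0.0533], [-0.231, -0.662, 0, 0, 0, -0.0533], [-0.231, -0.662, 0, 0, 0, -0.0533], [-0.231, -0.662, 0, 0, 0, -0.0533], [-0.231, -0.662, 0, 0, 0, -0.0533], [-0.231, -0.662, 0, 0, 0, -0.0533], [-0.231, -0.662, 0, 0, 0, -0.0533], [-0.231, -0.662, 0, 0, 0, -0.0533]])

```text
time_s: 5.45
ee_pos: [423.4, -296.7, 166.0]
tcp_rot: [0.003, 0.936, 0.353, -0.002]
contact_force: [-1.1, 0.1, -4.6]
finger_gap: 41.8
grasp_force: 30.0
```

arm_command(motion=[[0, 0, 0, 0, 0, 0], [0, 0, 0, 0, 0, 0]])

```text
time_s: 5.65
ee_pos: [428.9, -285.3, 165.8]
tcp_rot: [-0.001, 0.932, 0.361, 0.0]
contact_force: [-0.0, 0.5, -3.3]
finger_gap: 41.7
grasp_force: 30.0
```

```bash
python3 - <<'E'
from h import *
s=snapshot("wrist");cv2.imwrite("pics/w2.png",s["frame"]);P=pts(s);np.savez("w2.npz",p=P)
s=snapshot("top");cv2.imwrite("pics/t2.png",s["frame"])
st=monitor.get_state();print(st["ee_pos"],st["tcp_rot"],st["grasp_force"],st["contact_force"])
E
```

```text
[ 429.30215981 -284.80585816  165.77802268] [-4.56707080e-04  9.32165028e-01  3.62033164e-01  3.74174668e-04] 29.992327108047903 [ 1.03337093 -1.10223879 -3.79145416]
```

View pics/w2.png

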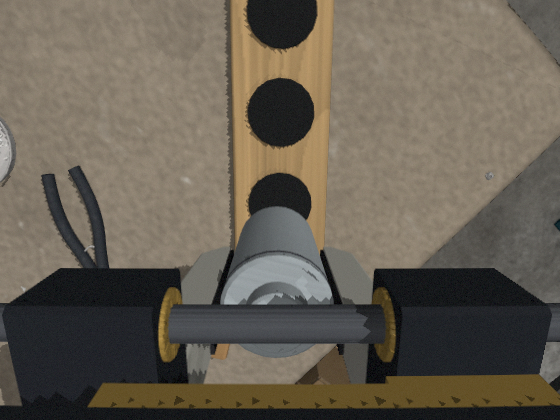

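The wrist view shows D4 held upright, with seat 3 at (281,112), seat 4 behind it, and the board aligned with the image. I'll cross-check the seat coordinates.

```bash
python3 - <<'E'
from seats import *
s=snapshot("wrist");r=seats(s,[(281,112)],w=45);print(r)
P=pts(s);g=(s["frame"].max(2)<45);
# held dolly: top-face points near the TCP
e=monitor.get_state()["ee_pos"];print(e)
m=(P[...,2]>e[2]+10)&(P[...,2]<e[2]+48)&(np.linalg.norm(P[...,:2]-e[:2],axis=-1)<26)
q=P[m];print(m.sum(),q.min(0),q.max(0))
m2=(np.linalg.norm(P[...,:2]-e[:2],axis=-1)<30)&(P[...,2]>e[2]-45)&(P[...,2]<e[2]+20)
side=P[m2];print(len(side))
from scipy.optimize import least_squares
print(least_squares(lambda c:np.linalg.norm(side[:,:2]-c,axis=1)-21,e[:2],loss="soft_l1").x)
E
```

```text
[64.9 66.6] 
[[ 486.66887954 -237.0158172    11.        ]]
[ 429.26360435 -284.97030201  165.79374953]
7390 [ 407.11259185 -308.16317659  175.80432421] [ 452.80030887 -260.35544517  213.78333841]
4627
[ 430.27811774 -284.05484881]
```

arm_command(motion=[[-0.001, -0.0055, -0.06, 0, 0, 0], [-0.001, -0.0055, -0.12, 0, 0, 0], [-0.001, -0.0055, -0.17, 0, 0, 0], [-0.001, -0.0055, -0.192, 0, 0, 0], [-0.001, -0.0055, -0.199, 0, 0, 0], [-0.001, -0.0055, -0.203, 0, 0, 0], [-0.001, -0.0055, -0.2055, 0, 0, 0], [-0.001, -0.0055, -0.2065, 0, 0, 0]])

```text
time_s: 6.6
ee_pos: [428.6, -289.9, 63.3]
tcp_rot: [0.001, 0.933, 0.36, 0.001]
contact_force: [0.0, 0.0, -4.4]
finger_gap: 42.0
grasp_force: 30.0
```

arm_command(motion=[[0, 0, 0, 0, 0, 0], [0, 0, 0, 0, 0, 0]])

```text
time_s: 6.8
ee_pos: [428.2, -289.7, 62.9]
tcp_rot: [0.0, 0.933, 0.36, 0.0]
contact_force: [-0.8, -0.4, -3.3]
finger_gap: 42.0
grasp_force: 30.0
```

arm_command(motion=[[0.001, 0.003, -0.001, 0, 0, 0], [0.001, 0.003, -0.002, 0, 0, 0], [0.001, 0.003, -0.002, 0, 0, 0]])

```text
time_s: 7.1
ee_pos: [428.6, -287.8, 61.6]
tcp_rot: [-0.0, 0.933, 0.36, 0.0]
contact_force: [-0.4, 1.3, -1.2]
finger_gap: 41.9
grasp_force: 30.0
```

arm_command(motion=[[0, 0, -0.001, 0, 0, 0], [0, 0, -0.001, 0, 0, 0]])

```text
time_s: 7.3
ee_pos: [428.6, -287.7, 61.6]
tcp_rot: [0.0, 0.933, 0.36, 0.0]
contact_force: [-1.1, 1.7, 4.7]
finger_gap: 41.7
grasp_force: 30.0
```

Contact, so I'll release, then raise straight up.

arm_command(motion=[[0, 0, 0, 0, 0, 0], [0, 0, 0, 0, 0, 0], [0, 0, 0, 0, 0, 0], [0, 0, 0, 0, 0, 0], [0, 0, 0, 0, 0, 0]], grip=100)

```text
time_s: 7.8
ee_pos: [428.5, -288.2, 60.8]
tcp_rot: [0.0, 0.933, 0.36, 0.0]
contact_force: [-0.2, 0.3, 0.6]
finger_gap: 77.2
grasp_force: 0.0
```

arm_command(motion=[[0, 0, 0.04, 0, 0, 0], [0, 0, 0.12, 0, 0, 0], [0, 0, 0.21, 0, 0, 0], [0, 0, 0.28, 0, 0, 0], [0, 0, 0.28, 0, 0, 0]])

```text
time_s: 8.3
ee_pos: [431.3, -289.7, 205.8]
tcp_rot: [0.005, 0.933, 0.36, 0.003]
contact_force: [0.2, -0.6, -0.6]
finger_gap: 92.8
grasp_force: 0.0
```

```bash
cat > chk.py <<'E'
from seats import *
import sys
# args: camera, dolly k, approx x y  -> nose centre, via bright top face depth
def nose(n,k,x,y,base=0):
    s=snapshot(n);P=pts(s);H=[0,46,60,74,88][k]+base
    m=(abs(P[...,2]-H)<3)&(np.hypot(P[...,0]-x,P[...,1]-y)<30)
    q=P[m][:,:2]; c,r=cv2.minEnclosingCircle(q.astype(np.float32)) if len(q) else (0,0)
    print(n,k,len(q),"mean",q.mean(0).round(1),"circ",np.round(c,1),round(r,1));return s
if __name__=="__main__":
    nose("wrist",*[float(v) if i else int(v) for i,v in enumerate(sys.argv[1:])]);s=nose("top",*[float(v) if i else int(v) for i,v in enumerate(sys.argv[1:])])
    cv2.imwrite("pics/last.png",s["frame"])
    st=monitor.get_state();print(st["time_s"],st["ee_pos"],st["tcp_rot"])
E
python3 chk.py 4 429 -287 11
```

```text
wrist 4 780 mean [ 429.8 -286.6] circ [ 429.4 -287. ] 11.6
top 4 34 mean [ 432.1 -285.8] circ [ 428.9 -286.6] 11.3
8.4 [ 428.40438573 -288.16598509  201.36065635] [5.77602790e-04 9.32845093e-01 3.60277097e-01 3.34640733e-04]
```

D4 is within 1 mm of its seat centre. Next is D3.

arm_command(motion=[[0.389, 0.728, -0.02, 0, 0, 0.1333], [0.389, 0.728, -0.02, 0, 0, 0.1333], [0.389, 0.728, -0.02, 0, 0, 0.1333], [0.389, 0.728, -0.02, 0, 0, 0.1333], [0.389, 0.728, -0.02, 0, 0, 0.1333], [0.389, 0.728, -0.02, 0, 0, 0.1333], [0.389, 0.728, -0.02, 0, 0, 0.1333], [0.389, 0.728, -0.02, 0, 0, 0.1333]])

```text
time_s: 9.2
ee_pos: [616.4, 66.1, 188.5]
tcp_rot: [-0.001, 0.706, 0.709, -0.002]
contact_force: [1.5, -0.3, 1.0]
finger_gap: 93.0
grasp_force: 0.0
```

arm_command(motion=[[0, 0, 0, 0, 0, 0], [0, 0, 0, 0, 0, 0]])

```text
time_s: 9.4
ee_pos: [615.7, 66.2, 188.6]
tcp_rot: [-0.002, 0.704, 0.71, -0.002]
contact_force: [0.3, -0.4, 0.1]
finger_gap: 93.1
grasp_force: 0.0
```

```bash
python3 chk.py 3 623 76
```

```text
wrist 3 555 mean [623.2  75.5] circ [623.3  75.2] 9.9
top 3 0 mean [nan nan] circ 0 0
9.5 [615.81901572  62.5946263  189.43661589] [-5.59883445e-04  7.06312528e-01  7.07897017e-01 -2.02812963e-03]chk.py:8: RuntimeWarning: Mean of empty slice.
  print(n,k,len(q),"mean",q.mean(0).round(1),"circ",np.round(c,1),round(r,1));return s
  ret = um.true_divide(
```

arm_command(motion=[[0.015, 0.021, -0.03, 0, 0, 0], [0.015, 0.021, -0.1, 0, 0, 0], [0.015, 0.021, -0.17, 0, 0, 0], [0.015, 0.021, -0.23, 0, 0, 0], [0.015, 0.021, -0.27, 0, 0, 0], [0.015, 0.021, -0.292, 0, 0, 0], [0.015, 0.021, -0.292, 0, 0, 0], [0.015, 0.021, -0.292, 0, 0, 0]])

```text
time_s: 10.3
ee_pos: [625.0, 75.1, 45.7]
tcp_rot: [0.0, 0.706, 0.708, 0.001]
contact_force: [-0.5, -0.6, 0.8]
finger_gap: 93.0
grasp_force: 0.0
```

arm_command(motion=[[0, 0, 0, 0, 0, 0], [0, 0, 0, 0, 0, 0], [0, 0, 0, 0, 0, 0], [0, 0, 0, 0, 0, 0], [0, 0, 0, 0, 0, 0], [0, 0, 0, 0, 0, 0], [0, 0, 0, 0, 0, 0]], grip=0)

```text
time_s: 11.0
ee_pos: [624.4, 75.2, 45.2]
tcp_rot: [-0.0, 0.706, 0.709, -0.0]
contact_force: [-0.5, 0.1, -0.0]
finger_gap: 41.6
grasp_force: 0.0
```

arm_command(motion=[[0, 0, 0, 0, 0, 0], [0, 0, 0, 0, 0, 0], [0, 0, 0, 0, 0, 0], [0, 0, 0, 0, 0, 0]])

```text
time_s: 11.4
ee_pos: [624.0, 75.2, 45.2]
tcp_rot: [-0.0, 0.706, 0.709, -0.0]
contact_force: [-1.1, -0.4, 0.6]
finger_gap: 34.9
grasp_force: 30.0
```

arm_command(motion=[[0, 0, 0.03, 0, 0, 0], [0, 0, 0.1, 0, 0, 0], [0, 0, 0.17, 0, 0, 0], [-0.02, -0.05, 0.22, 0, 0, -0.01], [-0.06, -0.14, 0.23, 0, 0, -0.03], [-0.1, -0.22, 0.23, 0, 0, -0.05], [-0.14, -0.31, 0.23, 0, 0, -0.07], [-0.175, -0.4, 0.23, 0, 0, -0.09]])

```text
time_s: 12.2
ee_pos: [536.2, -126.3, 161.4]
tcp_rot: [0.001, 0.876, 0.482, 0.001]
contact_force: [0.4, 0.5, -1.4]
finger_gap: 35.5
grasp_force: 30.0
```

arm_command(motion=[[-0.05, -0.11, 0, 0, 0, -0.02], [-0.101, -0.224, 0, 0, 0, -0.0433], [-0.101, -0.224, 0, 0, 0, -0.0433], [-0.101, -0.224, 0, 0, 0, -0.0433], [-0.101, -0.224, 0, 0, 0, -0.0433]])

```text
time_s: 12.7
ee_pos: [486.9, -236.5, 160.9]
tcp_rot: [0.0, 0.933, 0.36, 0.001]
contact_force: [0.3, 0.9, -1.4]
finger_gap: 35.2
grasp_force: 30.0
```

```bash
cat > held.py <<'E'
from seats import *
from scipy.optimize import least_squares
import sys
R=float(sys.argv[1]);sd=[tuple(map(int,a.split(","))) for a in sys.argv[2:]]
s=snapshot("wrist");cv2.imwrite("pics/held%g.png"%R,s["frame"]);st=monitor.get_state();e=st["ee_pos"];P=pts(s)
side=P[(np.linalg.norm(P[...,:2]-e[:2],axis=-1)<R+9)&(P[...,2]>e[2]-38)&(P[...,2]<e[2]+8)]
print("tcp",e,st["tcp_rot"],"axis",len(side),least_squares(lambda c:np.linalg.norm(side[:,:2]-c,axis=1)-R,e[:2],loss="soft_l1").x)
if sd: print("seats",seats(s,sd,w=45))
E
python3 held.py 18 281,112
```

```text
tcp [ 487.43570811 -235.23719104  160.75500465] [-2.71169215e-04  9.32428065e-01  3.61354084e-01  1.02793599e-03] axis 2937 [ 487.21144788 -236.23105094]
[65.7 67.8] 
seats [[ 542.51081877 -187.00345137   11.        ]]
```

arm_command(motion=[[-0.001, -0.001, -0.06, 0, 0, 0], [-0.001, -0.001, -0.12, 0, 0, 0], [-0.001, -0.001, -0.17, 0, 0, 0], [-0.001, -0.001, -0.192, 0, 0, 0], [-0.001, -0.001, -0.199, 0, 0, 0], [-0.001, -0.001, -0.203, 0, 0, 0], [-0.001, -0.001, -0.205, 0, 0, 0], [-0.001, -0.001, -0.206, 0, 0, 0]])

```text
time_s: 13.55
ee_pos: [486.7, -237.5, 58.2]
tcp_rot: [0.001, 0.933, 0.36, 0.001]
contact_force: [0.3, 0.5, -2.7]
finger_gap: 35.3
grasp_force: 30.0
```

arm_command(motion=[[0, 0, -0.001, 0, 0, 0], [0, 0, -0.001, 0, 0, 0]])

```text
time_s: 13.75
ee_pos: [486.1, -237.5, 57.2]
tcp_rot: [0.0, 0.933, 0.36, 0.0]
contact_force: [-0.4, 0.2, -2.2]
finger_gap: 35.4
grasp_force: 30.0
```

arm_command(motion=[[0, 0, -0.001, 0, 0, 0], [0, 0, -0.002, 0, 0, 0], [0, 0, -0.003, 0, 0, 0], [0, 0, -0.003, 0, 0, 0]])

```text
time_s: 14.15
ee_pos: [486.0, -237.4, 56.1]
tcp_rot: [0.0, 0.933, 0.36, 0.0]
contact_force: [-2.4, 1.1, 4.4]
finger_gap: 35.3
grasp_force: 30.0
```

arm_command(motion=[[0, 0, 0, 0, 0, 0], [0, 0, 0, 0, 0, 0], [0, 0, 0, 0, 0, 0], [0, 0, 0, 0, 0, 0], [0, 0, 0, 0, 0, 0]], grip=100)

```text
time_s: 14.65
ee_pos: [485.9, -237.4, 55.1]
tcp_rot: [-0.0, 0.933, 0.36, -0.0]
contact_force: [0.2, 0.1, 0.7]
finger_gap: 70.8
grasp_force: 0.0
```

arm_command(motion=[[0, 0, 0.04, 0, 0, 0], [0, 0, 0.12, 0, 0, 0], [0, 0, 0.21, 0, 0, 0], [0, 0, 0.28, 0, 0, 0], [0, 0, 0.28, 0, 0, 0]])

```text
time_s: 15.15
ee_pos: [489.0, -238.6, 200.3]
tcp_rot: [0.004, 0.933, 0.36, 0.004]
contact_force: [0.5, -0.2, 0.2]
finger_gap: 92.7
grasp_force: 0.0
```

```bash
python3 chk.py 3 486 -237 11 2>/dev/null
```

```text
wrist 3 530 mean [ 486.4 -237.1] circ [ 486.3 -237.2] 9.9
top 3 16 mean [ 483.3 -238.7] circ [ 483.9 -238.8] 7.7
15.25 [ 485.87457057 -237.42438433  195.64945297] [4.54149945e-04 9.32832142e-01 3.60310779e-01 3.63474349e-04]
```

arm_command(motion=[[-0.106, 0.47, -0.02, 0, 0, 0.1333], [-0.106, 0.47, -0.02, 0, 0, 0.1333], [-0.106, 0.47, -0.02, 0, 0, 0.1333], [-0.106, 0.47, -0.02, 0, 0, 0.1333], [-0.106, 0.47, -0.02, 0, 0, 0.1333], [-0.106, 0.47, -0.02, 0, 0, 0.1333], [-0.106, 0.47, -0.02, 0, 0, 0.1333], [-0.106, 0.47, -0.02, 0, 0, 0.1333]])

```text
time_s: 16.05
ee_pos: [432.3, -3.2, 184.1]
tcp_rot: [-0.001, 0.707, 0.707, -0.001]
contact_force: [-0.2, 0.3, -0.3]
finger_gap: 92.9
grasp_force: 0.0
```

```bash
python3 chk.py 2 433 4 2>/dev/null; python3 chk.py 1 489 127.5 2>/dev/null
```

```text
wrist 2 360 mean [433.    3.2] circ [433.2   3. ] 8.4
top 2 0 mean [nan nan] circ 0 0
16.15 [432.69285593  -3.52291489 184.52742142] [-4.51059669e-04  7.07005276e-01  7.07207833e-01 -6.45463798e-04]
wrist 1 279 mean [488.  126.8] circ [487.8 126.9] 6.8
top 1 0 mean [nan nan] circ 0 0
16.25 [432.88736121  -3.30598618 184.87074105] [-1.72864505e-04  7.06718664e-01  7.07494587e-01 -3.30062007e-04]
```

arm_command(motion=[[0.001, 0.0135, -0.03, 0, 0, 0], [0.001, 0.0135, -0.1, 0, 0, 0], [0.001, 0.0135, -0.17, 0, 0, 0], [0.001, 0.0135, -0.23, 0, 0, 0], [0.001, 0.0135, -0.28, 0, 0, 0], [0.001, 0.0135, -0.301, 0, 0, 0], [0.001, 0.0135, -0.301, 0, 0, 0], [0.001, 0.0135, -0.301, 0, 0, 0]])

```text
time_s: 17.05
ee_pos: [434.0, 4.3, 35.3]
tcp_rot: [0.0, 0.706, 0.708, 0.0]
contact_force: [0.6, 0.4, -0.3]
finger_gap: 92.7
grasp_force: 0.0
```

arm_command(motion=[[0, 0, 0, 0, 0, 0], [0, 0, 0, 0, 0, 0], [0, 0, 0, 0, 0, 0], [0, 0, 0, 0, 0, 0], [0, 0, 0, 0, 0, 0], [0, 0, 0, 0, 0, 0], [0, 0, 0, 0, 0, 0]], grip=0)

```text
time_s: 17.75
ee_pos: [433.4, 4.4, 34.7]
tcp_rot: [-0.0, 0.706, 0.709, -0.0]
contact_force: [0.5, -0.1, -0.5]
finger_gap: 41.4
grasp_force: 0.0
```

arm_command(motion=[[0, 0, 0, 0, 0, 0], [0, 0, 0, 0, 0, 0], [0, 0, 0, 0, 0, 0], [0, 0, 0, 0, 0, 0], [0, 0, 0, 0, 0, 0]])

```text
time_s: 18.25
ee_pos: [433.3, 4.4, 34.7]
tcp_rot: [-0.0, 0.706, 0.709, -0.0]
contact_force: [0.3, 0.1, 0.4]
finger_gap: 29.8
grasp_force: 30.0
```

arm_command(motion=[[0, 0, 0.03, 0, 0, 0], [0, 0, 0.1, 0, 0, 0], [0, 0, 0.17, 0, 0, 0], [0.02, -0.04, 0.22, 0, 0, -0.02], [0.06, -0.11, 0.23, 0, 0, -0.04], [0.1, -0.18, 0.23, 0, 0, -0.06], [0.14, -0.25, 0.23, 0, 0, -0.08], [0.18, -0.32, 0.23, 0, 0, -0.1]])

```text
time_s: 19.05
ee_pos: [523.6, -157.1, 149.7]
tcp_rot: [-0.0, 0.891, 0.453, -0.0]
contact_force: [0.6, 1.3, -0.6]
finger_gap: 29.4
grasp_force: 30.0
```

arm_command(motion=[[0.0364, -0.063, 0, 0, 0, -0.02], [0.0364, -0.063, 0, 0, 0, -0.0333], [0.0364, -0.063, 0, 0, 0, -0.0333], [0.0364, -0.063, 0, 0, 0, -0.0333]])

```text
time_s: 19.45
ee_pos: [541.0, -186.0, 149.2]
tcp_rot: [-0.001, 0.932, 0.362, -0.0]
contact_force: [-0.1, -0.0, -1.9]
finger_gap: 29.5
grasp_force: 30.0
```

```bash
python3 held.py 15 281,112
```

```text
tcp [ 541.04129914 -185.716823    149.42845517] [-7.46047135e-04  9.32220717e-01  3.61889308e-01 -3.26689981e-04] axis 2680 [ 540.2937991  -186.67381289]
[68.5 70.4] 
seats [[ 598.34832416 -136.95896374   11.        ]]
```

arm_command(motion=[[0.0025, -0.001, -0.06, 0, 0, 0], [0.0025, -0.001, -0.12, 0, 0, 0], [0.0025, -0.001, -0.17, 0, 0, 0], [0.0025, -0.001, -0.192, 0, 0, 0], [0.0025, -0.001, -0.199, 0, 0, 0], [0.0025, -0.001, -0.203, 0, 0, 0], [0.0025, -0.001, -0.205, 0, 0, 0], [0.0025, -0.001, -0.205, 0, 0, 0]])

```text
time_s: 20.3
ee_pos: [543.5, -187.8, 48.2]
tcp_rot: [0.001, 0.933, 0.36, 0.001]
contact_force: [0.7, 0.5, -0.8]
finger_gap: 29.3
grasp_force: 30.0
```

arm_command(motion=[[0, 0, -0.001, 0, 0, 0], [0, 0, -0.001, 0, 0, 0]])

```text
time_s: 20.5
ee_pos: [543.1, -187.7, 47.2]
tcp_rot: [0.0, 0.933, 0.36, 0.0]
contact_force: [0.3, 0.3, -2.1]
finger_gap: 29.7
grasp_force: 30.0
```

arm_command(motion=[[-0.001, 0, -0.001, 0, 0, 0], [-0.002, 0, -0.002, 0, 0, 0], [-0.002, 0, -0.003, 0, 0, 0], [-0.002, 0, -0.003, 0, 0, 0]])

```text
time_s: 20.9
ee_pos: [541.8, -187.6, 45.7]
tcp_rot: [0.0, 0.933, 0.36, -0.0]
contact_force: [-1.0, 0.6, 4.2]
finger_gap: 29.3
grasp_force: 30.0
```

arm_command(motion=[[0, 0, 0, 0, 0, 0], [0, 0, 0, 0, 0, 0], [0, 0, 0, 0, 0, 0], [0, 0, 0, 0, 0, 0], [0, 0, 0, 0, 0, 0]], grip=100)

```text
time_s: 21.4
ee_pos: [541.8, -187.6, 45.1]
tcp_rot: [-0.0, 0.933, 0.36, -0.0]
contact_force: [0.4, -0.6, -0.9]
finger_gap: 64.7
grasp_force: 0.0
```

arm_command(motion=[[0, 0, 0.04, 0, 0, 0], [0, 0, 0.12, 0, 0, 0], [0, 0, 0.21, 0, 0, 0], [0, 0, 0.28, 0, 0, 0], [0, 0, 0.28, 0, 0, 0]])

```text
time_s: 21.9
ee_pos: [545.2, -188.4, 190.7]
tcp_rot: [0.004, 0.933, 0.36, 0.005]
contact_force: [0.4, 0.3, 0.8]
finger_gap: 93.0
grasp_force: 0.0
```

```bash
python3 chk.py 2 542 -187 11 2>/dev/null
```

```text
wrist 2 360 mean [ 541.2 -188.3] circ [ 541.  -188.6] 8.3
top 2 14 mean [ 541.  -188.3] circ [ 539.6 -187.9] 7.9
22.0 [ 541.86162285 -187.67702912  185.717953  ] [4.10642748e-04 9.32833337e-01 3.60307638e-01 4.50165823e-04]
```

arm_command(motion=[[-0.107, 0.61, -0.01, 0, 0, 0.1333], [-0.107, 0.61, -0.01, 0, 0, 0.1333], [-0.107, 0.61, -0.01, 0, 0, 0.1333], [-0.107, 0.61, -0.01, 0, 0, 0.1333], [-0.107, 0.61, -0.01, 0, 0, 0.1333], [-0.107, 0.61, -0.01, 0, 0, 0.1333], [-0.107, 0.61, -0.01, 0, 0, 0.1333], [-0.107, 0.61, -0.01, 0, 0, 0.1333]])

```text
time_s: 22.8
ee_pos: [486.6, 119.5, 178.7]
tcp_rot: [-0.001, 0.704, 0.71, -0.001]
contact_force: [0.2, 0.1, -0.6]
finger_gap: 93.1
grasp_force: 0.0
```

```bash
python3 chk.py 1 488.5 127 2>/dev/null
```

```text
wrist 1 221 mean [488.4 127. ] circ [488.3 126.7] 6.7
top 1 23 mean [487.8 126.7] circ [487.6 126.6] 6.5
22.9 [487.98079207 115.50497998 178.96535611] [-2.15432211e-04  7.06442115e-01  7.07768908e-01 -1.63251766e-03]
```

arm_command(motion=[[0.001, 0.02, -0.03, 0, 0, 0], [0.001, 0.02, -0.1, 0, 0, 0], [0.001, 0.02, -0.17, 0, 0, 0], [0.001, 0.02, -0.23, 0, 0, 0], [0.001, 0.02, -0.28, 0, 0, 0], [0.001, 0.02, -0.306, 0, 0, 0], [0.001, 0.02, -0.306, 0, 0, 0], [0.001, 0.02, -0.306, 0, 0, 0]], grip=75)

```text
time_s: 23.7
ee_pos: [489.2, 125.5, 27.0]
tcp_rot: [0.0, 0.707, 0.707, -0.001]
contact_force: [-0.1, -0.4, 0.0]
finger_gap: 69.8
grasp_force: 0.0
```

arm_command(motion=[[0, 0, 0, 0, 0, 0], [0, 0, 0, 0, 0, 0], [0, 0, 0, 0, 0, 0], [0, 0, 0, 0, 0, 0], [0, 0, 0, 0, 0, 0], [0, 0, 0, 0, 0, 0], [0, 0, 0, 0, 0, 0], [0, 0, 0, 0, 0, 0]], grip=0)

```text
time_s: 24.5
ee_pos: [488.8, 127.5, 27.3]
tcp_rot: [-0.0, 0.706, 0.709, -0.0]
contact_force: [0.3, 0.4, 2.0]
finger_gap: 23.4
grasp_force: 30.0
```

arm_command(motion=[[0, 0, 0, 0, 0, 0], [0, 0, 0, 0, 0, 0], [0, 0, 0, 0, 0, 0], [0, 0, 0, 0, 0, 0]])

```text
time_s: 24.9
ee_pos: [488.8, 127.4, 27.3]
tcp_rot: [-0.0, 0.706, 0.709, -0.0]
contact_force: [-0.5, -0.1, 2.4]
finger_gap: 23.5
grasp_force: 30.0
```

arm_command(motion=[[0, 0, 0.03, 0, 0, 0], [0, 0, 0.1, 0, 0, 0], [0, 0, 0.17, 0, 0, 0], [0.01, -0.03, 0.22, 0, 0, -0.02], [0.04, -0.11, 0.23, 0, 0, -0.04], [0.07, -0.19, 0.23, 0, 0, -0.06], [0.11, -0.28, 0.23, 0, 0, -0.08], [0.15, -0.37, 0.23, 0, 0, -0.1]])

```text
time_s: 25.7
ee_pos: [564.1, -59.2, 142.2]
tcp_rot: [-0.0, 0.891, 0.454, -0.0]
contact_force: [1.1, -1.2, 0.0]
finger_gap: 23.6
grasp_force: 30.0
```

arm_command(motion=[[0.0674, -0.08, 0, 0, 0, -0.02], [0.0674, -0.159, 0, 0, 0, -0.0333], [0.0674, -0.159, 0, 0, 0, -0.0333], [0.0674, -0.159, 0, 0, 0, -0.0333]])

```text
time_s: 26.1
ee_pos: [596.8, -138.6, 141.3]
tcp_rot: [-0.0, 0.933, 0.359, -0.001]
contact_force: [0.3, 0.6, 0.3]
finger_gap: 23.1
grasp_force: 30.0
```

```bash
python3 held.py 12
```

```text
tcp [ 596.95494292 -136.31916236  141.53760608] [-9.03361137e-04  9.32713594e-01  3.60616653e-01 -4.06577016e-04] axis 3028 [ 596.38562741 -138.6675177 ]
```

View pics/held12.png

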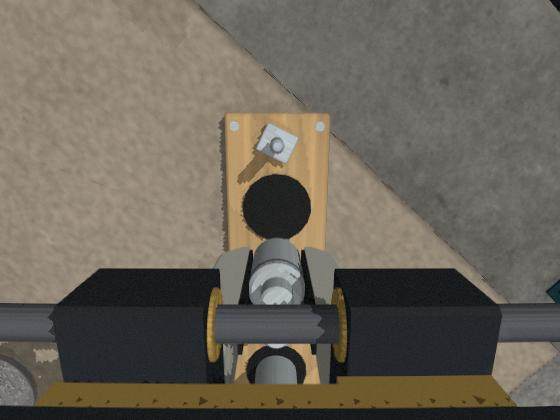

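The view shows the pin at (277,145), the free seat 1 at (277,207), and D2 on its seat at (277,370). The held dolly is at (277,280). I'll confirm seat 1's position.

```bash
python3 held.py 12 277,207
```

```text
tcp [ 597.18164151 -135.16733428  141.82481588] [-1.02549042e-03  9.32376763e-01  3.61486527e-01 -1.00993707e-04] axis 3050 [ 596.66478849 -136.53700946]
[61.9 66.7] 
seats [[ 599.1357134  -136.26894425   11.        ]]
```

arm_command(motion=[[0.0025, -0.001, -0.06, 0, 0, 0], [0.0025, -0.001, -0.12, 0, 0, 0], [0.0025, -0.001, -0.17, 0, 0, 0], [0.0025, -0.001, -0.19, 0, 0, 0], [0.0025, -0.001, -0.198, 0, 0, 0], [0.0025, -0.001, -0.202, 0, 0, 0], [0.0025, -0.001, -0.203, 0, 0, 0], [0.0025, -0.001, -0.203, 0, 0, 0]])

```text
time_s: 27.0
ee_pos: [599.6, -137.7, 41.9]
tcp_rot: [0.001, 0.933, 0.36, 0.001]
contact_force: [-0.2, -0.3, -0.5]
finger_gap: 23.6
grasp_force: 30.0
```

arm_command(motion=[[0, 0, -0.001, 0, 0, 0], [0, 0, -0.001, 0, 0, 0]])

```text
time_s: 27.2
ee_pos: [599.0, -137.8, 40.7]
tcp_rot: [0.0, 0.933, 0.36, 0.0]
contact_force: [0.1, 0.7, -1.3]
finger_gap: 23.1
grasp_force: 30.0
```

arm_command(motion=[[-0.001, 0, -0.002, 0, 0, 0], [-0.001, 0, -0.003, 0, 0, 0], [-0.001, 0, -0.004, 0, 0, 0], [-0.001, 0, -0.005, 0, 0, 0], [-0.001, 0, -0.005, 0, 0, 0]])

```text
time_s: 27.7
ee_pos: [598.2, -137.6, 38.3]
tcp_rot: [0.0, 0.933, 0.36, -0.0]
contact_force: [-2.5, 0.8, 5.0]
finger_gap: 23.3
grasp_force: 30.0
```

arm_command(motion=[[0, 0, 0, 0, 0, 0], [0, 0, 0, 0, 0, 0], [0, 0, 0, 0, 0, 0], [0, 0, 0, 0, 0, 0], [0, 0, 0, 0, 0, 0]], grip=100)

```text
time_s: 28.2
ee_pos: [598.3, -137.6, 37.5]
tcp_rot: [-0.0, 0.933, 0.36, -0.0]
contact_force: [0.3, 0.8, -0.3]
finger_gap: 58.6
grasp_force: 0.0
```

arm_command(motion=[[0, 0, 0.04, 0, 0, 0], [0, 0, 0.12, 0, 0, 0], [0, 0, 0.21, 0, 0, 0], [0, 0, 0.3, 0, 0, 0], [0, 0, 0.3, 0, 0, 0], [0, 0, 0.3, 0, 0, 0]])

```text
time_s: 28.8
ee_pos: [598.7, -137.7, 188.9]
tcp_rot: [0.001, 0.933, 0.36, 0.001]
contact_force: [0.7, 0.4, -0.1]
finger_gap: 92.8
grasp_force: 0.0
```

```bash
python3 chk.py 1 598 -137 11 2>/dev/null
```

```text
wrist 1 213 mean [ 598.1 -137.8] circ [ 597.8 -138.1] 6.7
top 1 0 mean [nan nan] circ 0 0
28.9 [ 597.13297047 -137.50413725  186.26941216] [-8.07166385e-04  9.32827205e-01  3.60320605e-01 -1.34735647e-03]
```

arm_command(motion=[[0, 0.1, 0.1, 0, 0, 0], [0, 0.2, 0.1, 0, 0, 0], [0, 0.3, 0.1, 0, 0, 0], [0, 0.4, 0.1, 0, 0, 0], [0, 0.4, 0.1, 0, 0, 0], [0, 0.4, 0.1, 0, 0, 0]])

```text
time_s: 29.5
ee_pos: [597.1, 66.4, 236.0]
tcp_rot: [-0.001, 0.932, 0.364, -0.001]
contact_force: [0.7, -0.1, 0.2]
finger_gap: 93.1
grasp_force: 0.0
```

```bash
python3 - <<'E'
from h import *
s=snapshot("scene");t=snapshot("top")
f=lambda a:cv2.resize(a,None,fx=2,fy=2)
cv2.imwrite("pics/end.png",np.vstack([f(s["frame"][120:260,180:460]),f(t["frame"][130:280,260:540])]))
E
```

```text
(no output)
```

View pics/end.png

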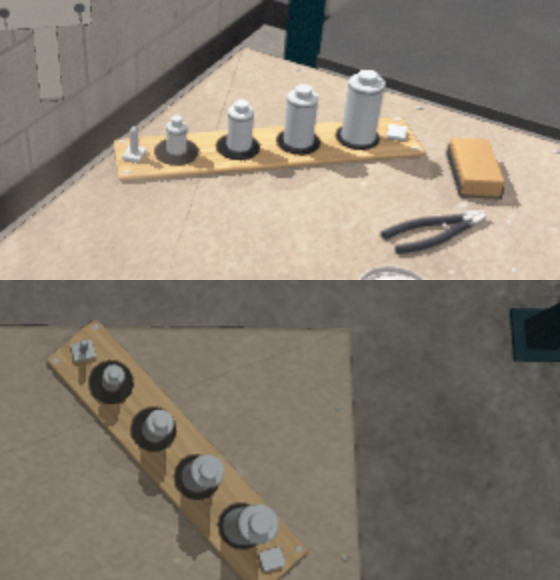

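The final picture shows the four dollies upright and centred, rising in height away from the pin at (135,145) (upper half), and the arm is clear.

```bash
python3 -c "
from plant import finish_job;print(finish_job())"
```

```text
the job is handed in; nothing more can be done
None
```

I handed the job in at about 30 s: all four dollies stand upright on their seats, shortest beside the pin to tallest at the far end, each about 2 mm or less from its seat centre by camera; I never went near the wax tub, though I didn't re-measure it, and no verdict was returned.

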